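# Find the hidden push catch of the glass-door cabinet

### The arm

A 6-joint arm with a two-finger parallel gripper is mounted at the origin on the work surface. World frame = base frame: x ahead of the robot, y to its left, z up, the work surface at z = 0. Lengths are in mm, angles in rad, forces in N, time in s.
With the tool pointing down it reaches from about 250 to 850 mm from the base axis. Payload 12.5 kg.
Tool frame: the origin (TCP) lies on the centre line of the jaws, within the pads' length; the fingertips stand 14 mm ahead of it and the grasp point (between the pads) lies 5 mm behind it; z points along the fingers, y is the direction in which the jaws open and shut (so a half turn about z gives the same grasp; the last joint's range is limited). The gripper opens to 93 mm and grips with 3 to 60 N. Pads are 15 mm wide; open, the fingers measure 128 mm over their backs; the gripper's body (75 mm by 188 mm) begins 65 mm behind the grasp point.
Start: joints at [1.181, 0.351, 1.652, -0, 1.139, -0.085], TCP at [165.025, 524.644, 205.833] pointing down, gripper open.
Joint ranges: [-2.75, 2.75], [-0.79, 2.1], [0.01, 2.65], [-1.57, 4.71], [0.07, 3.14], [-2.87, 2.87]. Speed limits (rad/s): [2.22, 2.22, 2.79, 3.14, 3.14, 3.14].

### API

Orientations are given as [roll, pitch, yaw] about the fixed x, y, z axes, in that order (R = Rz(yaw) Ry(pitch) Rx(roll)).
In Python, from bench import sense, get_image, get_calibration, sign_off, silhouettes, tip_of gives the robot as it stands. The module is installed in compiled form; this text tells all that it offers.
- The arm moves only by the tool drive_tool, never from a script. Its argument "deltas" is a list of rows, each an object of numbers: "grip": the opening, from 0 (shut) to 1 (fully open); "x", "y", "z": the shift along the tool's x, y, z in m; "turn": the turn about the tool's z in rad. A call has 1 to 12 rows; each row is the pose to reach, as a shift and turn from the pose commanded when the call began, along the tool's axes at that moment; what a row does not reach only later rows make up. A row lasts 1/8 s, in which the tool goes at most 62.5 mm and 10.7 degrees, less where a joint would pass 70% of its speed; a pose out of reach is approached as far as the arm can. A call with a gripper value outside its range is refused whole. The fingers move at their own pace and stop on an object; "newtons" is the grip in N (left out, the last holds). Time passes only in rows, so rows that repeat a pose let the fingers close. It gives the time, the measured TCP pose, the force and the opening at its end, in the units of the state.
- sense(): the state, without advancing time (a new reading comes with each control period).
- get_image(name): name is "scene" or "side" or "wrist"; returns (picture, depth): 384x512x3 uint8, red, green, blue; 384x512 float32, mm along the optical axis (not along the pixel's ray), 0 where there is no reading.
- get_calibration(name): a dict with "mtx" (3x3 intrinsics, pixels), "dist_coeffs" ([k1, k2, p1, p2, k3] as OpenCV has them; the pictures are not rectified), "position" and "attitude" of the camera in the world. Camera axes: x right, y down, z forward; pixel columns grow to the right and rows downward; lengths in mm; the calibration is good to about 2 mm. A picture is of the moment at which its call begins: read the wrist's pose just before it. get_calibration takes no time and is no camera call; for the wrist camera it gives the pose at the moment of the call.
- sign_off(): hands the job in, once; it reports no verdict.
Trained networks look in the newest picture that a camera, given by its name, has taken for a name from the list of things; names that differ only in an ending like _2 or _b are one class to them, and where a whole thing is asked for, a point or a joint stands for the part that bears it (a point fixed in the world has none). Each returns a list of dicts, best first, with "confidence" (0 to 1); they miss things now and then, are a little off and sometimes report something else, mostly with a low value. They report only what shows in the picture. A call takes as long as a camera call.
- silhouettes(camera, query): "mask" (384x512 bool, what is visible of it).
- tip_of(camera, query): "at" ([x, y, z] in mm, in world coordinates, good to about 4 mm: a listed point, or the origin of a listed thing).
The state is a dict: "clock": time; "qpos": joint angles; "dq": joint speeds; "joint_efforts": joint torques, N m; "tcp_pos": TCP position; "tool_rot": TCP orientation; "contact_force": force on the tool from outside, world axes, zero at the start; "torque": the same for the moment, N m; "opening": finger opening in mm.
Only numpy, scipy, OpenCV 4.12 (cv2) and the standard library are available. Lean on these libraries where they do the work, as an engineer would, in place of code of your own. Each camera call takes 0.05 s, during which the arm holds its last target. There are 200 camera calls.

### The job

One of the five identical oak tiles let into the top of the low cabinet is the concealed push catch of its glass door; nothing shows which. Feel gently along the tiles with the fingertips until you find the one that gives, press it in so that the glass door springs ajar, then take the hand away. Leave the zoom lens, the camera plate, the dish of lens caps and the filter wallet box where they are.

Things in the scene. Friction and masses are not known exactly. Their poses are not given: they have to be found in the camera images.
- case: Low oak cabinet, fixed, 260 mm deep (its x) by 420 mm wide (its y) by 200 mm high; origin at the centre of its underside, z up; its +x side, facing away from the robot, carries the glass door. Its flat top has a row of five tiles (see row) in the half near the robot; the other half, from its x = 0 onwards, carries the lens and the plate.
- row (a point): Centre of the top of the middle tile, 198 mm up; axes as the cabinet's. Five identical square oak tiles, each 58 x 58 mm, lie along y with centres at y = -120, -60, 0, 60, 120 mm from here, 2 mm below the surrounding top, 2 mm grooves between them. Four are rigid; one, in a different place each time, is the sprung catch.
- catch (a joint): How far the sprung tile is pressed in, m: 0 at rest, 0.006 fully in. It gives straight down, starting at about 1.5 N and taking about 5.5 N fully in; it lets the door go at about 0.004 and comes back up when released. It does not tell which tile it is.
- door (a joint): Angle of the glass swing door, rad: 0 closed, hinged on an upright axis at the cabinet's +y end. Latched, it has up to 0.03 of play; set free, its own spring swings it outwards to about 0.4 in a second or two and it stays there.
- lens: Black zoom lens lying on its side along its own y on a small tripod foot, 130 mm long, 62 mm across, 65 mm high; loose on the far part of the cabinet's top; origin at the centre of its underside. Leave alone.
- plate: Aluminium camera plate, 50 x 64 x 10 mm, loose and flat on the far part of the cabinet's top; origin at the centre of its underside. Leave alone.
- dish: White ceramic dish with black lens caps, 104 mm across, 34 mm high, inside the cabinet behind the glass; origin at the centre of its underside. Leave alone.
- wallet: Blue plastic filter wallet box, 100 x 110 x 30 mm, inside the cabinet behind the glass; origin at the centre of its underside. Leave alone.

How it is judged (in metres and radians):
On the way:
1. the sprung tile is found and pressed in far enough to free the door (value of joint catch above 0.0035 m), for 0.02 s.
At the end, for the whole second after the job is handed in: The glass door stands ajar by more than 0.25 rad and is at rest, the sprung tile has come back up (pressed less than 1.5 mm), and the lens, plate, dish and wallet box are all within 15 mm of where they began (value of joint door above 0.25 rad and velocity of joint door below 0.1 rad/s and value of joint catch below 0.0015 m and distance of each of lens, plate, dish, wallet from where it was at the start of the episode below 0.015 m); the robot touches nothing.
It fails at once if the fingers lean on anything with more than 60 N (contact force between the fingers and anything else above 60 N).
It fails at once if the lens is moved or lifted more than 20 mm (distance of lens from where it was at the start of the episode above 0.02 m).
It fails at once if the plate is moved or lifted more than 20 mm (distance of plate from where it was at the start of the episode above 0.02 m).
It fails at once if the dish is moved or lifted more than 20 mm (distance of dish from where it was at the start of the episode above 0.02 m).
It fails at once if the wallet is moved or lifted more than 20 mm (distance of wallet from where it was at the start of the episode above 0.02 m).
It also fails if it takes over 46 s, if anything falls off the work surface, if the arm or the gripper's body presses on something with over 40 N, if the wrist force passes 120 N, or if a joint passes its speed limit or range.

## Working session

There is one attempt and no reset: what is moved stays moved. The work goes in short steps, Python scripts to look and compute and a tool call to move; the robot and the scene stay as the last step left them, time stands still between calls to the robot, and variables do not carry over. Pictures are saved under pics/ and viewed, about 8 in all and at most 12, crops included, and the job is handed in when it is done.

Besides the shell and the picture viewer there is one more tool, called after "Request:" as a command line: name --argument value ..., lists and objects as JSON in quotes. drive_tool: Moves the arm, as the interface text tells. Its arguments: {"type":"object","properties":{"deltas":{"type":"array"},"newtons":{"type":"number"}},"required":["deltas"]}

```bash
mkdir -p pics; python3 - <<'E'
from bench import *
import cv2,numpy as np
s=sense();print({k:np.round(v,3) for k,v in s.items()})
ims=[]
for c in("scene","side"):
    im,d=get_image(c);ims.append(im[:,:,::-1])
    for q in("row","case","lens","plate"):
        print(c,q,[(np.round(r["at"],1),round(r["confidence"],2)) for r in tip_of(c,q)[:2]])
    k=get_calibration(c);print(k)
    np.savez(f"{c}.npz",im=im,d=d,**{a:np.array(b) for a,b in k.items()})
cv2.imwrite("pics/a.png",cv2.resize(np.hstack(ims),(800,300)))
cv2.imwrite("pics/b.png",ims[0])
E
```

```text
{'clock': np.float64(0.0), 'qpos': array([ 1.181,  0.351,  1.652,  0.   ,  1.139, -0.085]), 'dq': array([ 0.001,  0.   , -0.003,  0.003,  0.   , -0.001]), 'joint_efforts': array([ 2.0000e-03, -4.9733e+01, -2.8526e+01,  7.0000e-02,  2.6000e-02,
       -0.0000e+00]), 'tcp_pos': array([164.882, 524.323, 205.304]), 'tool_rot': array([-3.14 , -0.   ,  2.837]), 'contact_force': array([-0.949,  0.708, -0.402]), 'torque': array([-0.002, -0.018,  0.035]), 'opening': np.float64(93.095)}
scene row [(array([508.2,  58.2, 198.8]), 0.94), (array([671.9, -52. , 196.8]), 0.61)]
scene case []
scene lens [(array([671.8, -52.7, 196.5]), 0.67)]
scene plate [(array([638.7, 178.1, 199.2]), 0.72)]
{'mtx': array([[482.13806946,   0.        , 253.69205713],
       [  0.        , 482.13806946, 189.59980756],
       [  0.        ,   0.        ,   1.        ]]), 'dist_coeffs': array([-0.14808295,  0.        ,  0.        ,  0.        ,  0.        ]), 'position': array([ 864.58072623,  230.43421454, 1076.06872638]), 'attitude': array([-2.82355536e+00, -2.05918339e-03,  2.12545348e+00])}
side row []
side case []
side lens [(array([672.1, -53.4, 203.3]), 0.7), (array([636.2, 178.4, 199.1]), 0.34)]
side plate [(array([632.9, 177.7, 197.2]), 0.68)]
{'mtx': array([[392.85430076,   0.        , 249.04822158],
       [  0.        , 392.85430076, 190.5649012 ],
       [  0.        ,   0.        ,   1.        ]]), 'dist_coeffs': array([-0.13729585,  0.        ,  0.        ,  0.        ,  0.        ]), 'position': array([377.9652487 , 139.45516722, 803.07012432]), 'attitude': array([-2.80730585,  0.00572095, -1.8129002 ])}
```

View pics/a.png

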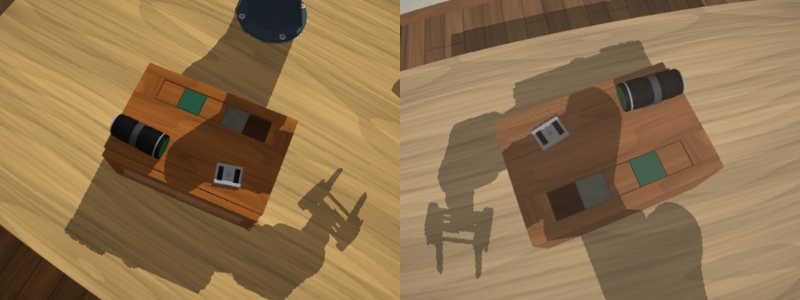

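The picture shows the cabinet, with the tile row at about (155–270, 80–135) in the left half, the lens at (140,135) and the plate at (229,175). Next I'll fit the cabinet's top from depth.

```bash
cat >h.py <<'E'
import numpy as np,cv2
from scipy.spatial.transform import Rotation as R
def world(f):
    v,u=np.mgrid[:384,:512]
    p=cv2.undistortPoints(np.stack([u.ravel(),v.ravel()],1).astype(float)[:,None],f["mtx"],f["dist_coeffs"])[:,0]
    z=f["d"].ravel()
    P=np.c_[p*z[:,None],z]
    W=R.from_euler("xyz",f["attitude"]).apply(P)+f["position"]
    W[z==0]=np.nan
    return W.reshape(384,512,3)
E
python3 - <<'E'
from h import *
for c in("scene","side"):
    f=np.load(c+".npz");W=world(f)
    m=((W[...,2]>185)&(W[...,2]<275)).astype(np.uint8)
    m=cv2.morphologyEx(m,cv2.MORPH_OPEN,np.ones((5,5)))
    n,l,st,ce=cv2.connectedComponentsWithStats(m)
    i=1+np.argmax(st[1:,4]);P=W[l==i]
    print(c,np.percentile(P[:,2],[5,50,95]))
    Q=P[P[:,2]<206][:,:2].astype(np.float32)
    r=cv2.minAreaRect(Q);print(r,cv2.boxPoints(r).round(1).tolist())
    if c=="scene":
        # rectified top view 1px = 1mm, x 380..780, y -220..330
        ys,xs=np.mgrid[330:-220:-1,380:780]
        G=np.stack([xs.ravel(),ys.ravel(),np.full(xs.size,199)],1).astype(float)
        Rm=R.from_euler("xyz",f["attitude"]).as_matrix()
        t=-Rm.T@f["position"]
        uv=cv2.projectPoints(G,cv2.Rodrigues(Rm.T)[0],t,f["mtx"],f["dist_coeffs"])[0][:,0].reshape(*xs.shape,2).astype(np.float32)
        o=cv2.remap(f["im"],uv[...,0],uv[...,1],1)
        cv2.imwrite("pics/top.png",o[:,:,::-1])
E
```

```text
scene [195.21075842 198.82509924 254.78652952]
((589.240966796875, 68.04817199707031), (284.2800598144531, 419.9478454589844), 8.083510398864746) [[419.0, 255.89999389648438], [478.0, -159.8000030517578], [759.5, -119.9000015258789], [700.4000244140625, 295.8999938964844]]
side [197.7660173  200.76558184 253.46709139]
((587.685791015625, 67.39019775390625), (281.6900634765625, 421.2269287109375), 8.15087890625) [[418.3999938964844, 255.89999389648438], [478.1000061035156, -161.10000610351562], [757.0, -121.0999984741211], [697.2000122070312, 295.79998779296875]]
```

View pics/top.png

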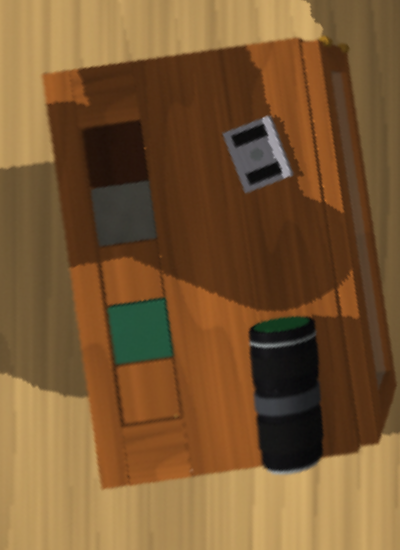

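Row centre comes out at about (510, 58, 198) with yaw 0.141, and the network's row point agrees. The view shows the plate at (258,153) and the lens at (286,395), both well clear of the tiles. I'll shut the gripper, align it with the cabinet and hover over the +y tile.

Request:
drive_tool --deltas '[{"grip": 0, "x": 0, "y": 0, "z": -0.05, "turn": -0.15}, {"grip": 0, "x": -0.05, "y": -0.028, "z": -0.05, "turn": -0.3}, {"grip": 0, "x": -0.1, "y": -0.056, "z": -0.05, "turn": -0.447}, {"grip": 0, "x": -0.15, "y": -0.084, "z": -0.05, "turn": -0.447}, {"grip": 0, "x": -0.2, "y": -0.112, "z": -0.05, "turn": -0.447}, {"grip": 0, "x": -0.25, "y": -0.14, "z": -0.05, "turn": -0.447}, {"grip": 0, "x": -0.3, "y": -0.168, "z": -0.05, "turn": -0.447}, {"grip": 0, "x": -0.35, "y": -0.196, "z": -0.05, "turn": -0.447}, {"grip": 0, "x": -0.395, "y": -0.22, "z": -0.045, "turn": -0.447}, {"grip": 0, "x": -0.417, "y": -0.234, "z": -0.035, "turn": -0.447}, {"grip": 0, "x": -0.417, "y": -0.234, "z": -0.03, "turn": -0.447}, {"grip": 0, "x": -0.417, "y": -0.234, "z": -0.025, "turn": -0.447}]' --newtons 20

```text
clock: 2.0
tcp_pos: [492.1, 176.9, 230.7]
tool_rot: [3.141, -0.0, -2.999]
contact_force: [0.7, 0.5, 0.2]
opening: 0.6
```

Request:
drive_tool --deltas '[{"grip": 0, "x": 0, "y": 0, "z": 0.009, "turn": 0}, {"grip": 0, "x": 0, "y": 0, "z": 0.014, "turn": 0}, {"grip": 0, "x": 0, "y": 0, "z": 0.017, "turn": 0}, {"grip": 0, "x": 0, "y": 0, "z": 0.018, "turn": 0}, {"grip": 0, "x": 0, "y": 0, "z": 0.018, "turn": 0}]'

```text
clock: 2.62
tcp_pos: [492.7, 176.3, 213.0]
tool_rot: [3.142, 0.0, -2.999]
contact_force: [-0.0, 0.5, -1.0]
opening: 0.7
```

Request:
drive_tool --deltas '[{"grip": 0, "x": 0, "y": 0, "z": 0.0005, "turn": 0}, {"grip": 0, "x": 0, "y": 0, "z": 0.001, "turn": 0}, {"grip": 0, "x": 0, "y": 0, "z": 0.001, "turn": 0}]'

```text
clock: 3.0
tcp_pos: [492.6, 176.3, 211.8]
tool_rot: [3.142, -0.0, -2.999]
contact_force: [-0.2, 0.9, 0.3]
opening: 0.6
```

Request:
drive_tool --deltas '[{"grip": 0, "x": 0, "y": 0, "z": 0.0005, "turn": 0}, {"grip": 0, "x": 0, "y": 0, "z": 0.001, "turn": 0}, {"grip": 0, "x": 0, "y": 0, "z": 0.001, "turn": 0}]'

```text
clock: 3.38
tcp_pos: [492.6, 176.3, 210.8]
tool_rot: [-3.142, -0.0, -2.999]
contact_force: [-0.6, 0.0, -0.2]
opening: 0.5
```

Request:
drive_tool --deltas '[{"grip": 0, "x": 0, "y": 0, "z": 0.0005, "turn": 0}, {"grip": 0, "x": 0, "y": 0, "z": 0.001, "turn": 0}, {"grip": 0, "x": 0, "y": 0, "z": 0.001, "turn": 0}]'

```text
clock: 3.75
tcp_pos: [492.6, 176.3, 209.8]
tool_rot: [3.142, -0.0, -2.999]
contact_force: [-0.2, 0.2, -0.1]
opening: 0.4
```

Request:
drive_tool --deltas '[{"grip": 0, "x": 0, "y": 0, "z": 0.0005, "turn": 0}, {"grip": 0, "x": 0, "y": 0, "z": 0.001, "turn": 0}, {"grip": 0, "x": 0, "y": 0, "z": 0.001, "turn": 0}]'

```text
clock: 4.12
tcp_pos: [492.6, 176.3, 208.8]
tool_rot: [3.142, -0.0, -2.999]
contact_force: [-0.3, 0.5, 0.8]
opening: 0.3
```

Request:
drive_tool --deltas '[{"grip": 0, "x": 0, "y": 0, "z": 0.0005, "turn": 0}, {"grip": 0, "x": 0, "y": 0, "z": 0.001, "turn": 0}, {"grip": 0, "x": 0, "y": 0, "z": 0.001, "turn": 0}]'

```text
clock: 4.5
tcp_pos: [492.6, 176.3, 207.8]
tool_rot: [3.142, -0.0, -2.999]
contact_force: [0.3, 0.8, -0.6]
opening: 0.6
```

```bash
python3 - <<'E'
from bench import *
from h import *
ims=[]
for c in("scene","side"):
    im,d=get_image(c);print(sense()["contact_force"].round(2))
    ims.append(im[:,:,::-1])
cv2.imwrite("pics/c.png",np.hstack([cv2.resize(ims[0][60:300,100:400],(400,320)),cv2.resize(ims[1][60:360,100:475],(400,320))]))
E
```

```text
[ 0.23 -0.49  0.15]
[-0.53  0.38 -0.34]
```

View pics/c.png

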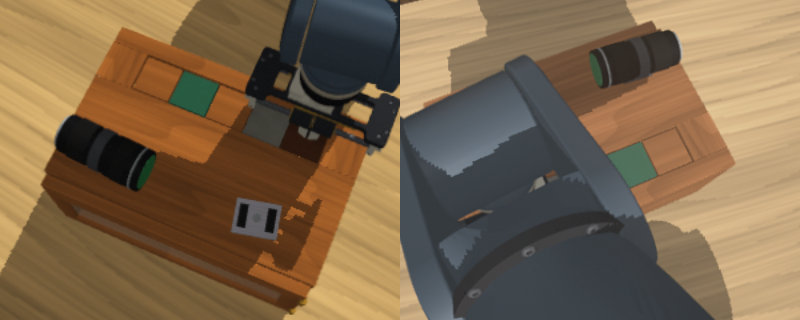

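The view shows the fingers over the +y tile at (310,130) with the door still shut. No force yet, so I'll keep lowering gently.

Request:
drive_tool --deltas '[{"grip": 0, "x": 0, "y": 0, "z": 0.0005, "turn": 0}, {"grip": 0, "x": 0, "y": 0, "z": 0.001, "turn": 0}, {"grip": 0, "x": 0, "y": 0, "z": 0.001, "turn": 0}]'

```text
clock: 4.97
tcp_pos: [492.6, 176.3, 206.8]
tool_rot: [-3.142, -0.0, -2.999]
contact_force: [-0.4, -0.3, 0.7]
opening: 0.9
```

Request:
drive_tool --deltas '[{"grip": 0, "x": 0, "y": 0, "z": 0.0005, "turn": 0}, {"grip": 0, "x": 0, "y": 0, "z": 0.001, "turn": 0}, {"grip": 0, "x": 0, "y": 0, "z": 0.001, "turn": 0}]'

```text
clock: 5.35
tcp_pos: [492.6, 176.3, 205.8]
tool_rot: [-3.142, -0.0, -2.999]
contact_force: [-0.4, 0.6, 0.7]
opening: 0.2
```

```bash
python3 - <<'E'
from bench import *
from h import *
im,d=get_image("wrist");k=get_calibration("wrist");print(sense()["contact_force"].round(2))
W=world(dict(k,d=d))
m=W[...,2]
for x,y in[(500,120),(508,57),(517,-2),(560,176),(545,60),(545,120),(455,120)]:
    s=np.hypot(W[...,0]-x,W[...,1]-y)<8
    print(x,y,s.sum(),np.median(m[s]).round(1) if s.any() else None)
cv2.imwrite("pics/w.png",im[:,:,::-1])
E
```

```text
[ 0.76 -0.49  0.4 ]
500 120 483 198.5
508 57 469 198.6
517 -2 0 None
560 176 0 None
545 60 452 200.3
545 120 0 None
455 120 600 200.4
```

View pics/w.png

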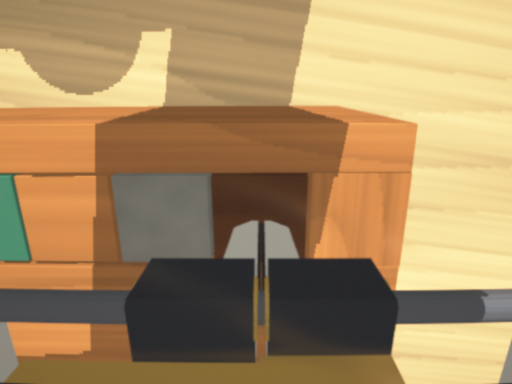

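The wrist view shows the fingertips on or in the dark area at (262,230), with the other tiles at 198.5 mm. I'll check the height of this dark square in the first pictures.

```bash
python3 - <<'E'
from h import *
for c in("scene","side"):
    W=world(np.load(c+".npz"))
    for k in range(-3,4):
        x,y=np.array([510,57.8])+60*k*np.array([-.141,.99])
        s=np.hypot(W[...,0]-x,W[...,1]-y)<18
        print(c,k,round(x),round(y),np.nanpercentile(W[s][:,2],[5,50,95]).round(1))
from bench import *
im,d=get_image("wrist");k=get_calibration("wrist");W=world(dict(k,d=d));print(sense()["contact_force"].round(2), sense()["tcp_pos"])
for u,v in[(225,185),(240,200),(262,195),(290,190),(165,200),(330,220),(262,240),(285,240)]:print(u,v,W[v,u].round(1))
E
```

```text
scene -3 535 -120 [195.8 198.4 201.1]
scene -2 527 -61 [194.5 197.  199.6]
scene -1 518 -2 [194.5 197.  199.6]
scene 0 510 58 [194.6 197.  199.3]
scene 1 502 117 [194.5 197.2 199.4]
scene 2 493 177 [194.6 197.1 200. ]
scene 3 485 236 [196.6 199.3 202.4]
side -3 535 -120 [199.1 200.9 202.5]
side -2 527 -61 [197.2 198.9 200.6]
side -1 518 -2 [197.1 199.1 200.6]
side 0 510 58 [197.2 198.8 200.5]
side 1 502 117 [197.5 199.1 200.7]
side 2 493 177 [197.2 198.9 200.5]
side 3 485 236 [199.6 201.1 202.8]
[-0.1   0.28  0.69] [492.57449724 176.30334351 205.82773008]
225 185 [472.9 153.  198. ]
240 200 [480.8 163.1 198.7]
262 195 [475.8 175.8 198.5]
290 190 [470.4 192.1 198.3]
165 200 [487.4 117.9 198.3]
330 220 [485.  219.  201.1]
262 240 [485.  177.  240.4]
285 240 [481.9 187.6 243.6]
```

```bash
python3 - <<'E'
from h import *
from bench import *
im,d=get_image("wrist");k=get_calibration("wrist");W=world(dict(k,d=d));print(k["position"],k["attitude"],sense()["qpos"].round(4))
for v in range(212,300,6):print(v,W[v,248].round(1),W[v,276].round(1))
im,d=get_image("scene");k=get_calibration("scene");W=world(dict(k,d=d))
s=(np.hypot(W[...,0]-492.6,W[...,1]-176.3)<25)
print(np.histogram(W[s][:,2],bins=[180,190,194,198,202,206,210,215,220,230,240,260,300,400]))
ss=s&(W[...,2]>203)&(W[...,2]<250);print(W[ss][np.argsort(W[ss][:,2])][::15].round(1))
E
```

```text
[414.93475297 166.34522483 385.12115481] [ 2.85481335e+00 -6.82631661e-04  1.71226501e+00] [ 0.2547  0.3021  1.7204  0.      1.119  -1.4583]
212 [487.9 168.9 198.4] [485.6 185.9 198.2]
218 [491.9 169.4 198.4] [489.6 186.6 197.9]
224 [484.5 169.4 224.6] [482.8 184.3 223.7]
230 [483.9 169.7 233.5] [482.8 184.  231.5]
236 [485.2 170.  237.7] [481.9 183.4 240.6]
242 [484.6 170.2 245.3] [482.5 183.2 245.9]
248 [484.4 170.4 251.7] [483.  183.1 250.9]
254 [484.2 170.6 257.6] [482.6 182.7 257.5]
260 [457.8 169.1 309.4] [456.6 176.3 309.6]
266 [458.3 169.3 311.5] [456.5 176.1 312.9]
272 [457.8 169.3 315.2] [456.5 176.  315.7]
278 [458.  169.4 317.4] [456.7 175.9 318. ]
284 [457.5 169.5 320.6] [456.9 175.9 320.2]
290 [457.6 169.6 322.8] [457.1 175.8 322.3]
296 [457.9 169.7 324.6] [457.2 175.7 324.3]
(array([  0,   7, 205,  80,   0,   0,   0,   4,  27,  36,  28,   3, 127]), array([180, 190, 194, 198, 202, 206, 210, 215, 220, 230, 240, 260, 300,
       400]))
[[498.7 178.2 217.3]
 [500.9 184.5 225.6]
 [501.6 186.4 229.5]
 [501.1 183.1 234.3]
 [501.  190.7 239.2]
 [500.  187.4 242.7]]
```

By both cameras' depth, the fingertips are really at about z 216. That is some 24 mm higher than the reported TCP implies, so nothing has been touched yet. I'll trust the depth and the force readings and go down further in gentle steps.

Request:
drive_tool --deltas '[{"grip": 0, "x": 0, "y": 0, "z": 0.002, "turn": 0}, {"grip": 0, "x": 0, "y": 0, "z": 0.004, "turn": 0}, {"grip": 0, "x": 0, "y": 0, "z": 0.006, "turn": 0}, {"grip": 0, "x": 0, "y": 0, "z": 0.008, "turn": 0}, {"grip": 0, "x": 0, "y": 0, "z": 0.01, "turn": 0}, {"grip": 0, "x": 0, "y": 0, "z": 0.01, "turn": 0}]'

```text
clock: 6.3
tcp_pos: [492.5, 176.3, 195.7]
tool_rot: [-3.142, -0.0, -2.999]
contact_force: [0.0, 0.5, 0.4]
opening: 0.4
```

```bash
cat >>h.py <<'E'
def tips():
    from bench import get_image,get_calibration,sense
    for c in("scene","wrist"):
        x,y=sense()["tcp_pos"][:2]
        im,d=get_image(c);k=get_calibration(c);W=world(dict(k,d=d))
        s=(np.hypot(W[...,0]-x,W[...,1]-y)<20)&(W[...,2]>202)&(W[...,2]<260)
        print(c,sense()["tcp_pos"].round(1),sense()["contact_force"].round(1),"lowest",np.sort(W[s][:,2])[:60:6].round(1))
E
python3 -c "import h;h.tips()"
```

```text
scene [492.6 176.3 195.8] [-1.   0.5  0.3] lowest [207.1 211.2 214.5 215.8 218.9 220.7 223.7 224.4 226.3 228.2]
wrist [492.6 176.3 195.9] [-0.6  0.1  0. ] lowest [208.7 209.4 209.8 210.4 210.8 211.  211.2 211.5 211.8 212. ]
```

Request:
drive_tool --deltas '[{"grip": 0, "x": 0, "y": 0, "z": 0.001, "turn": 0}, {"grip": 0, "x": 0, "y": 0, "z": 0.002, "turn": 0}, {"grip": 0, "x": 0, "y": 0, "z": 0.003, "turn": 0}, {"grip": 0, "x": 0, "y": 0, "z": 0.003, "turn": 0}]'

```text
clock: 6.9
tcp_pos: [492.5, 176.3, 192.7]
tool_rot: [-3.142, -0.0, -2.999]
contact_force: [-0.8, -0.0, -1.0]
opening: 0.6
```

Request:
drive_tool --deltas '[{"grip": 0, "x": 0, "y": 0, "z": 0.001, "turn": 0}, {"grip": 0, "x": 0, "y": 0, "z": 0.001, "turn": 0}]'

```text
clock: 7.15
tcp_pos: [492.6, 176.3, 191.8]
tool_rot: [-3.142, -0.0, -2.999]
contact_force: [0.4, 0.2, 1.8]
opening: 0.4
```

Request:
drive_tool --deltas '[{"grip": 0, "x": 0, "y": 0, "z": 0.001, "turn": 0}, {"grip": 0, "x": 0, "y": 0, "z": 0.001, "turn": 0}]'

```text
clock: 7.4
tcp_pos: [492.6, 176.3, 190.8]
tool_rot: [-3.142, -0.0, -2.999]
contact_force: [-0.4, -0.5, 1.0]
opening: 0.9
```

Request:
drive_tool --deltas '[{"grip": 0, "x": 0, "y": 0, "z": 0.001, "turn": 0}, {"grip": 0, "x": 0, "y": 0, "z": 0.001, "turn": 0}]'

```text
clock: 7.65
tcp_pos: [492.5, 176.3, 189.8]
tool_rot: [-3.142, -0.0, -2.999]
contact_force: [0.3, -0.5, -0.1]
opening: 1.0
```

Request:
drive_tool --deltas '[{"grip": 0, "x": 0, "y": 0, "z": 0.001, "turn": 0}, {"grip": 0, "x": 0, "y": 0, "z": 0.001, "turn": 0}]'

```text
clock: 7.9
tcp_pos: [492.5, 176.3, 188.8]
tool_rot: [-3.142, -0.0, -2.999]
contact_force: [0.1, 0.3, 0.2]
opening: 0.5
```

Request:
drive_tool --deltas '[{"grip": 0, "x": 0, "y": 0, "z": 0.001, "turn": 0}, {"grip": 0, "x": 0, "y": 0, "z": 0.001, "turn": 0}]'

```text
clock: 8.15
tcp_pos: [492.5, 176.3, 187.8]
tool_rot: [3.142, -0.0, -2.999]
contact_force: [0.2, 0.6, -1.3]
opening: 0.5
```

Request:
drive_tool --deltas '[{"grip": 0, "x": 0, "y": 0, "z": 0.001, "turn": 0}, {"grip": 0, "x": 0, "y": 0, "z": 0.001, "turn": 0}]'

```text
clock: 8.4
tcp_pos: [492.5, 176.3, 186.7]
tool_rot: [-3.142, -0.0, -2.999]
contact_force: [-0.0, 0.3, -1.0]
opening: 0.4
```

```bash
python3 -c "import h;h.tips()"
```

```text
scene [492.6 176.3 186.8] [-0.4  0.1  0.9] lowest [203.1 205.6 208.9 210.7 213.2 214.9 215.9 218.  219.7 221.6]
wrist [492.6 176.3 186.8] [ 0.1  0.2 -0.1] lowest [202.1 202.5 202.6 202.7 202.9 203.3 203.5 203.9 204.  204.2]
```

Request:
drive_tool --deltas '[{"grip": 0, "x": 0, "y": 0, "z": 0.001, "turn": 0}, {"grip": 0, "x": 0, "y": 0, "z": 0.001, "turn": 0}]'

```text
clock: 8.75
tcp_pos: [492.5, 176.3, 185.7]
tool_rot: [3.142, -0.0, -2.999]
contact_force: [-1.0, -0.4, 0.1]
opening: 0.8
```

Request:
drive_tool --deltas '[{"grip": 0, "x": 0, "y": 0, "z": 0.001, "turn": 0}, {"grip": 0, "x": 0, "y": 0, "z": 0.001, "turn": 0}]'

```text
clock: 9.0
tcp_pos: [492.6, 176.3, 185.5]
tool_rot: [3.142, 0.0, -2.999]
contact_force: [-3.0, -1.2, 7.5]
opening: 0.5
```

Request:
drive_tool --deltas '[{"grip": 0, "x": 0, "y": 0, "z": 0.001, "turn": 0}, {"grip": 0, "x": 0, "y": 0, "z": 0.001, "turn": 0}]'

```text
clock: 9.25
tcp_pos: [492.7, 176.3, 185.4]
tool_rot: [3.142, 0.001, -2.999]
contact_force: [-6.4, -1.9, 16.5]
opening: 0.4
```

This tile is rigid: contact came at a reported TCP z of 185.6, with force then rising about 9 N/mm. On to the next tile at the same commanded depth, where a sprung tile would read about 3 N and a rigid one about 16 N.

Request:
drive_tool --deltas '[{"grip": 0, "x": 0, "y": 0, "z": -0.01, "turn": 0}, {"grip": 0, "x": 0, "y": -0.03, "z": -0.01, "turn": 0}, {"grip": 0, "x": 0, "y": -0.06, "z": -0.01, "turn": 0}, {"grip": 0, "x": 0, "y": -0.06, "z": -0.006, "turn": 0}, {"grip": 0, "x": 0, "y": -0.06, "z": -0.003, "turn": 0}, {"grip": 0, "x": 0, "y": -0.06, "z": -0.0015, "turn": 0}, {"grip": 0, "x": 0, "y": -0.06, "z": 0, "turn": 0}, {"grip": 0, "x": 0, "y": -0.06, "z": 0, "turn": 0}]'

```text
clock: 10.25
tcp_pos: [500.9, 117.6, 185.4]
tool_rot: [-3.141, 0.0, -2.998]
contact_force: [-7.3, -2.2, 19.5]
opening: 0.2
```

Rigid. Next, the middle tile.

Request:
drive_tool --deltas '[{"grip": 0, "x": 0, "y": 0, "z": -0.01, "turn": 0}, {"grip": 0, "x": 0, "y": -0.03, "z": -0.01, "turn": 0}, {"grip": 0, "x": 0, "y": -0.06, "z": -0.01, "turn": 0}, {"grip": 0, "x": 0, "y": -0.06, "z": -0.006, "turn": 0}, {"grip": 0, "x": 0, "y": -0.06, "z": -0.003, "turn": 0}, {"grip": 0, "x": 0, "y": -0.06, "z": -0.0015, "turn": 0}, {"grip": 0, "x": 0, "y": -0.06, "z": 0, "turn": 0}, {"grip": 0, "x": 0, "y": -0.06, "z": 0, "turn": 0}]'

```text
clock: 11.25
tcp_pos: [509.6, 58.0, 183.9]
tool_rot: [3.141, 0.0, -2.999]
contact_force: [-0.1, 0.5, 1.9]
opening: 0.4
```

The middle tile gives: 1.9 N, and TCP z has gone down 1.5 mm further. I'll press in by another 3.5 mm and look at the result.

Request:
drive_tool --deltas '[{"grip": 0, "x": 0, "y": 0, "z": 0.001, "turn": 0}, {"grip": 0, "x": 0, "y": 0, "z": 0.002, "turn": 0}, {"grip": 0, "x": 0, "y": 0, "z": 0.003, "turn": 0}, {"grip": 0, "x": 0, "y": 0, "z": 0.0036, "turn": 0}, {"grip": 0, "x": 0, "y": 0, "z": 0.0036, "turn": 0}]'

```text
clock: 11.88
tcp_pos: [509.7, 57.6, 180.3]
tool_rot: [3.141, 0.0, -2.999]
contact_force: [0.3, 3.4, 4.7]
opening: 0.6
```

```bash
python3 - <<'E'
from bench import *
import cv2
im,_=get_image("scene");cv2.imwrite("pics/d.png",im[:,:,::-1])
E
```

```text
(no output)
```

View pics/d.png

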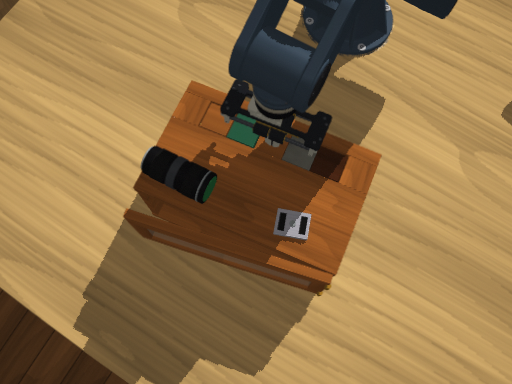

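The door is visibly swinging out, with its free end at (130,215). I'll take the hand up and away, and wait for the door to settle.

Request:
drive_tool --deltas '[{"grip": 0, "x": 0, "y": 0, "z": -0.005, "turn": 0}, {"grip": 0, "x": 0, "y": 0, "z": -0.03, "turn": 0}, {"grip": 0, "x": 0, "y": 0, "z": -0.07, "turn": 0}, {"grip": 0, "x": 0, "y": 0, "z": -0.12, "turn": 0}, {"grip": 0, "x": 0.05, "y": 0, "z": -0.15, "turn": 0}, {"grip": 0, "x": 0.1, "y": 0, "z": -0.15, "turn": 0}, {"grip": 0, "x": 0.1, "y": 0, "z": -0.15, "turn": 0}, {"grip": 0, "x": 0.1, "y": 0, "z": -0.15, "turn": 0}, {"grip": 0, "x": 0.1, "y": 0, "z": -0.15, "turn": 0}, {"grip": 0, "x": 0.1, "y": 0, "z": -0.15, "turn": 0}, {"grip": 0, "x": 0.1, "y": 0, "z": -0.15, "turn": 0}, {"grip": 0, "x": 0.1, "y": 0, "z": -0.15, "turn": 0}]'

```text
clock: 13.42
tcp_pos: [410.7, 43.3, 330.1]
tool_rot: [3.142, -0.0, -2.999]
contact_force: [1.2, -0.7, 0.5]
opening: 1.0
```

Request:
drive_tool --deltas '[{"grip": 0, "z": 0}, {"grip": 0, "z": 0}, {"grip": 0, "z": 0}, {"grip": 0, "z": 0}, {"grip": 0, "z": 0}, {"grip": 0, "z": 0}, {"grip": 0, "z": 0}, {"grip": 0, "z": 0}, {"grip": 0, "z": 0}, {"grip": 0, "z": 0}, {"grip": 0, "z": 0}, {"grip": 0, "z": 0}]'

```text
invalid input
```

```bash
python3 - <<'E'
from bench import *
from h import *
f0=np.load("scene.npz")
im,d=get_image("scene");k=get_calibration("scene")
for q in("lens","plate"):print(q,[(np.round(r["at"],1),round(r["confidence"],2)) for r in tip_of("scene",q)[:1]])
W=world(dict(k,d=d))
s=np.hypot(W[...,0]-510,W[...,1]-58)<18;print("mid tile",np.median(W[s][:,2]),s.sum())
# door top edge: region beyond front face, z 100..200, in cabinet frame
c,si=np.cos(.141),np.sin(.141);o=np.array([577.5,67.5])
D=W[...,:2]-o;X=D[...,0]*c+D[...,1]*si;Y=-D[...,0]*si+D[...,1]*c
for a in range(-200,220,40):
    s=(abs(Y-a)<8)&(W[...,2]>160)&(W[...,2]<215)
    print(a,np.nanmax(X[s]).round(1) if s.any() else None)
im2,_=get_image("scene");print("diff",np.abs(im.astype(int)-im2).max())
cv2.imwrite("pics/e.png",im2[:,:,::-1]);print(sense()["contact_force"].round(1),sense()["clock"])
E
```

```text
lens [(array([672.9, -51.3, 199.8]), 0.82)]
plate [(array([639.7, 179.8, 198.5]), 0.67)]
mid tile 197.04181275384565 239
-200 132.5
-160 315.0
-120 301.4
-80 282.6
-40 264.4
0 246.8
40 228.2
80 212.4
120 193.1
160 174.5
200 157.0
diff 64
[0.6 0.1 0.8] 13.625
```

View pics/e.png

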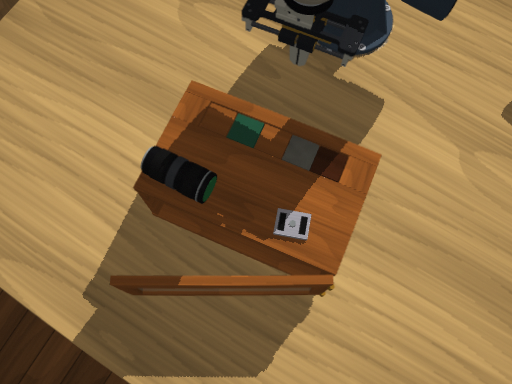

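The door stands clearly open from (113,280) to (330,285), at about 0.42 rad by depth. The middle tile is back at its starting height, and the lens and plate haven't moved. I'll wait a little longer, then hand in.

Request:
drive_tool --deltas '[{"grip": 0, "x": 0, "y": 0, "z": 0, "turn": 0}, {"grip": 0, "x": 0, "y": 0, "z": 0, "turn": 0}, {"grip": 0, "x": 0, "y": 0, "z": 0, "turn": 0}, {"grip": 0, "x": 0, "y": 0, "z": 0, "turn": 0}, {"grip": 0, "x": 0, "y": 0, "z": 0, "turn": 0}, {"grip": 0, "x": 0, "y": 0, "z": 0, "turn": 0}, {"grip": 0, "x": 0, "y": 0, "z": 0, "turn": 0}, {"grip": 0, "x": 0, "y": 0, "z": 0, "turn": 0}, {"grip": 0, "x": 0, "y": 0, "z": 0, "turn": 0}, {"grip": 0, "x": 0, "y": 0, "z": 0, "turn": 0}, {"grip": 0, "x": 0, "y": 0, "z": 0, "turn": 0}, {"grip": 0, "x": 0, "y": 0, "z": 0, "turn": 0}]'

```text
clock: 15.12
tcp_pos: [410.6, 43.3, 330.3]
tool_rot: [3.142, 0.0, -2.999]
contact_force: [-0.2, 0.9, -0.5]
opening: 0.3
```

```bash
python3 - <<'E'
from bench import *
from h import *
c,si=np.cos(.141),np.sin(.141);o=np.array([577.5,67.5])
for i in range(2):
    im,d=get_image("scene");W=world(dict(get_calibration("scene"),d=d))
    D=W[...,:2]-o;X=D[...,0]*c+D[...,1]*si;Y=-D[...,0]*si+D[...,1]*c
    A=np.arange(-120,180,20);M=[np.nanmax(X[(abs(Y-a)<8)&(W[...,2]>160)&(W[...,2]<215)]) for a in A]
    print("door",-np.arctan(np.polyfit(A,M,1)[0]))
sign_off()
E
```

```text
door 0.42127853670276266
door 0.42115697905697863
the job is handed in; nothing more can be done
```

The middle tile was the catch. I pressed it in, the glass door sprang ajar, and I took the hand away and handed the job in at about 15 s of the 46 s allowed.

- **Finding the tile:** I felt from the +y end. The first two tiles were rigid (16–20 N). The middle one gave at about 1.9 N, and I pressed it in about 5 mm, reaching 4.7 N.
- **Last checks:**
  - The door stood at about 0.42 rad in two successive measurements, so it is at rest.
  - The middle tile measured the same height as at the start, 197.0 mm in the scene camera.
  - The lens and plate were within about 4 mm of where they began, which is the network's own accuracy.
  - The hand was clear, with only noise on the force reading.
- **Not checked:** I did not measure the dish or the wallet box. The hand never went near them.
- **What disagreed:** Contact came about 26 mm lower than the reported tool height and the stated fingertip length imply. I went by camera depth and force instead.

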